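# Put the resin spreader away in the leaning slot rack

## Robot

A 6-joint arm with a two-finger parallel gripper is mounted at the origin on the work surface. World frame = base frame: x ahead of the robot, y to its left, z up, the work surface at z = 0. Lengths are in m, angles in rad, forces in N, time in s.
With the tool pointing down it reaches from about 0.275 to 0.75 m from the base axis. Payload 10.2 kg.
Tool frame: the origin (TCP) lies between the finger pads; the fingertips stand 22 mm ahead of it and the grasp point (between the pads) lies 3 mm ahead of it (nose_length is the distance from the TCP to the fingertips, in m); z points along the fingers, y is the direction in which the jaws open and shut (so a half turn about z gives the same grasp; the last joint's range is limited). The gripper opens to 85 mm and grips with 20 to 120 N. Pads are 22 mm wide; open, the fingers measure 114 mm over their backs; the gripper's body (76 mm by 85 mm) begins 54 mm behind the grasp point. The pads swing forward as they close: fully open they stand 13 mm farther back than shut.
Start: joints at [1.039, 0.313, 1.498, -0, 1.331, -0.223], TCP at [0.16, 0.5, 0.253] pointing down, gripper open.
Joint ranges: [-2.94, 2.94], [-0.97, 2.17], [0.19, 2.56], [-1.23, 4.37], [0.02, 3.11], [-2.88, 2.88]. Speed limits (rad/s): [2.39, 2.39, 3.01, 3.14, 3.14, 3.14].

## Interface

Orientations are given as a unit quaternion [w, x, y, z].
In Python, from bench import * gives the robot as it stands.
- The arm moves only by the tool drive_tool, never from a script. Its argument "targets" is a list of rows, each a list of 3 entries, a list of its own where there are three numbers: the turn, a rotation vector about the tool's x, y, z in rad, then the shift along the tool's x, y, z in m, then the finger opening in m, from 0 to 0.0854. In form: [[[ax, ay, az], [tx, ty, tz], hand], ...]. A call has 1 to 12 rows; each row shifts and turns the pose as measured when the row begins, along the tool's axes as they then stand; what a row does not reach is not made up. A row lasts 1/8 s, in which the tool goes at most 62.5 mm and 10.7 degrees, less where a joint would pass 70% of its speed; a pose out of reach is approached as far as the arm can. A call is refused whole if a number of a shift passes 0.0625 or a number of a turn 0.188, either way. A call with a gripper value outside its range is refused whole. The fingers move at their own pace and stop on an object; the grip force is fixed at half the most. Time passes only in rows, so rows that do not move let the fingers close. It gives the time, the measured TCP pose, the force and the opening at its end, in the units of the state.
- read_state(): the state, without advancing time (a new reading comes with each control period).
- get_image(name): name is "scene" or "top"; returns the picture (420x560x3 uint8, red, green, blue); there is no depth.
- calibration(name): a dict with "fx", "fy", "cx", "cy" (pixels), "R" (3x3) and "t" (3): a world point X has camera coordinates R X + t. Camera axes: x right, y down, z forward; pixel columns grow to the right and rows downward; lengths in m; the calibration is good to about 2 mm. A picture is of the moment at which its call begins. calibration takes no time and is no camera call.
- job_done(): hands the job in, once; it reports no verdict.
The state is a dict: "clock": time; "qpos": joint angles; "joint_vel": joint speeds; "effort": joint torques, N m; "eef_pos": TCP position; "tcp_rot": TCP orientation; "ft_force": force on the tool from outside, world axes, zero at the start; "ft_torque": the same for the moment, N m; "width": finger opening in m.
Only numpy, scipy, OpenCV 4.12 (cv2) and the standard library are available. Lean on these libraries where they do the work, as an engineer would, in place of code of your own. Each camera call takes 0.05 s, during which the arm holds its last target.

## Task

Take the flat spreader off its drip rest and slide it, blade first, into the leaning wooden rack until the blade is fully home on a slot's floor, keeping hold of it until it is home; then let go and leave it standing there at rest. Only one of the three slots is clear: the other two are choked half-way down with hardened resin that you cannot rely on seeing, so feel for the one that lets the blade go all the way. Leave the cup, the jar and the round panel where they are.

Things in the scene. Friction and masses are not known exactly. Their poses are not given: they have to be found in the camera images.
- spreader: Loose flat spreader, 182 mm long, 0.1 kg. White blade 60 mm wide, 5 mm thick (first 10 mm: 58 wide, 3 thick), 102 mm long; wooden handle 26 mm wide, 14 mm thick, from 92 to 182 mm. Origin: middle of the blade's free edge; z runs along the tool to the handle's end, y across the width, x through the thickness. Both faces alike. Starts leaning 25 deg on the rest, handle up and to the rest's -x.
- handle (a point): Point on the spreader's centre line in the handle, 150 mm from the blade's free edge and 32 mm from the handle's end: a good place to grip, across the 14 mm thickness, fingers along the tool.
- rest: Fixed grey drip rest, base 120 x 90 x 12 mm: a board 90 mm wide leans 25 deg from vertical, top towards its own -x. The spreader lies on its +x face, blade edge on a ledge at the foot behind a 6 mm upstand. The board reaches 85 mm up the blade; the handle stands clear above. Origin: on the table below the ledge's inner corner. z up.
- rest_foot (a point): Middle of the inner corner between the board and the ledge of the rest, 25 mm above the table.
- rack: Fixed wooden rack 170 (x) x 96 (y) x 95 mm high: four leaning slats between cheeks 75 mm high make three equal parallel slots 34 mm apart along x, each 8.5 mm wide and 70 mm long (y). Slots lean 30 deg from vertical; the way out of a slot is (-0.5, 0, 0.866) in the rack's frame. Two slots, unknown which, are blocked (see floor_middle). Origin: on the table under the middle, z up.
- floor_near (a point): Centre of the floor of the slot at the rack's -x end, 30 mm above the table.
- floor_middle (a point): Centre of the floor of the middle slot, 30 mm above the table. Floors are square to the lean. In the two choked slots (any two of the three) fixed hard resin stands 35 mm up the slot from this floor point, so the blade enters only about 31 mm; the third is clear to its floor.
- floor_far (a point): Centre of the floor of the slot at the rack's +x end, 30 mm above the table.
- mouth_near (a point): Centre of the mouth of the -x slot, 66.5 mm up the slot from its floor, level with the top of its +x slat. The -x slat of each slot stands 17 mm higher along the slot.
- mouth_middle (a point): Centre of the mouth of the middle slot, likewise.
- mouth_far (a point): Centre of the mouth of the +x slot, likewise.
- cup: Bystander: loose clear cup with a stirring stick, 74 mm across at the rim, 95 mm high, the stick to 155 mm. Origin under its centre.
- jar: Bystander: loose closed white jar, 60 mm across, 85 mm high. Origin under its centre.
- panel: Bystander: loose round resin panel 170 mm across on a clear tub, 68 mm high in all. Origin under its centre.
Not all that is in view belongs to the job. What is shaped like the rack but green is not meant. Of the things that look like the spreader, the larger one is meant.

How it is judged:
By the outcome, as a careful person would: the job done as asked, in the order asked, and still so for the second after the job is handed in, with the robot touching nothing.
It also fails if it takes over 61 s, if anything falls off the work surface, if the arm or the gripper's body presses on something with over 40 N, if the wrist force passes 120 N, or if a joint passes its speed limit or range.

## Working session

There is one attempt and no reset: what is moved stays moved. The work goes in short steps, Python scripts to look and compute and a tool call to move; the robot and the scene stay as the last step left them, time stands still between calls to the robot, and variables do not carry over. Pictures are saved under pics/ and viewed, and the job is handed in when it is done.

Besides the shell and the picture viewer there is one more tool, called after "Emit:" in YAML: its name, and indented under it one key for each argument. drive_tool: Moves the arm, as the interface text tells. Its arguments: {"type":"object","properties":{"targets":{"type":"array","items":{"type":"array"}}},"required":["targets"]}

```bash
mkdir -p pics; python3 - <<'E'
from bench import *
import cv2
for n in ["scene","top"]:
    im=get_image(n); cv2.imwrite(f"pics/{n}0.png",cv2.cvtColor(im,cv2.COLOR_RGB2BGR))
    c=calibration(n); print(n,c)
print(read_state())
E
```

```text
scene {'fx': 526.3664945843619, 'fy': 526.3664945843619, 'cx': 274.30824205597145, 'cy': 209.88852137709185, 'R': array([[-0.03686935,  0.99911901, -0.02004619],
       [ 0.71495806,  0.01235747, -0.69905812],
       [-0.69819454, -0.040106  , -0.71478381]]), 't': array([ 0.02904101, -0.357763  ,  2.01802994])}
top {'fx': 430.7440442200216, 'fy': 430.7440442200216, 'cx': 271.0319774424322, 'cy': 208.5264452961235, 'R': array([[ 0.00950766, -0.99975688,  0.0198943 ],
       [-0.98055365, -0.01322139, -0.19580533],
       [ 0.19602075, -0.01764578, -0.98044097]]), 't': array([-0.035462  ,  0.60851418,  1.2874254 ])}
{'clock': 0.1, 'qpos': array([ 1.03863787e+00,  3.13402755e-01,  1.49833080e+00,  3.73129900e-05,
        1.33100393e+00, -2.23404085e-01]), 'joint_vel': array([-0.00094313, -0.00286469, -0.00248422, -0.00019658,  0.00046776,
       -0.00116384]), 'effort': array([ 2.09615377e-03, -4.12905800e+01, -2.60141248e+01, -2.21972005e-04,
        3.09051793e-03, -1.00413118e-05]), 'eef_pos': array([0.159438  , 0.50000227, 0.25279924]), 'tcp_rot': array([-2.27982610e-04,  1.53769083e-01,  9.88106645e-01, -5.25366859e-04]), 'ft_force': array([-0.58655814, -0.0419911 ,  0.79940667]), 'ft_torque': array([0.00936287, 0.02347804, 0.02006206]), 'width': 0.08553381135192348}
```

View pics/scene0.png

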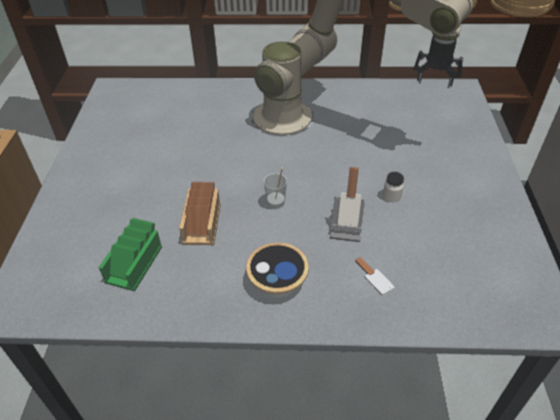

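View pics/top0.png

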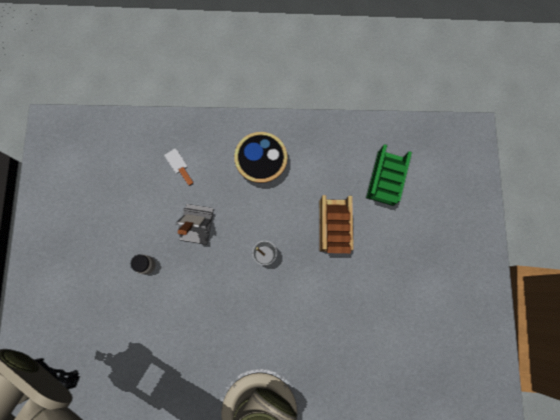

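The scene view shows the spreader on its rest around (348,210) and the brown rack around (200,213). In the top view they are at (195,225) and (338,225). I'll enlarge both.

```bash
python3 - <<'E'
import cv2,numpy as np
a=cv2.imread("pics/scene0.png");b=cv2.imread("pics/top0.png")
def c(i,x,y,w,h,s): return cv2.resize(i[y:y+h,x:x+w],None,fx=s,fy=s,interpolation=cv2.INTER_CUBIC)
A=np.hstack([c(a,170,170,60,80,6),c(a,320,160,60,80,6)])
B=np.hstack([c(b,310,185,60,80,6),c(b,165,190,60,80,6)])
cv2.imwrite("pics/zs.png",A);cv2.imwrite("pics/zt.png",B)
E
```

```text
(no output)
```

View pics/zs.png

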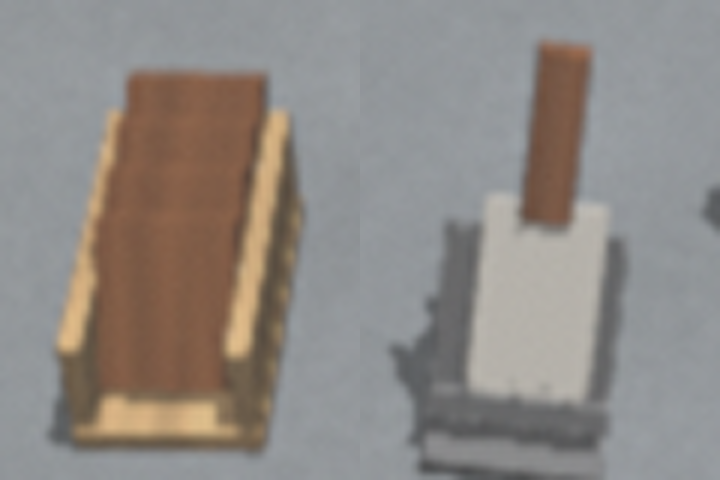

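View pics/zt.png

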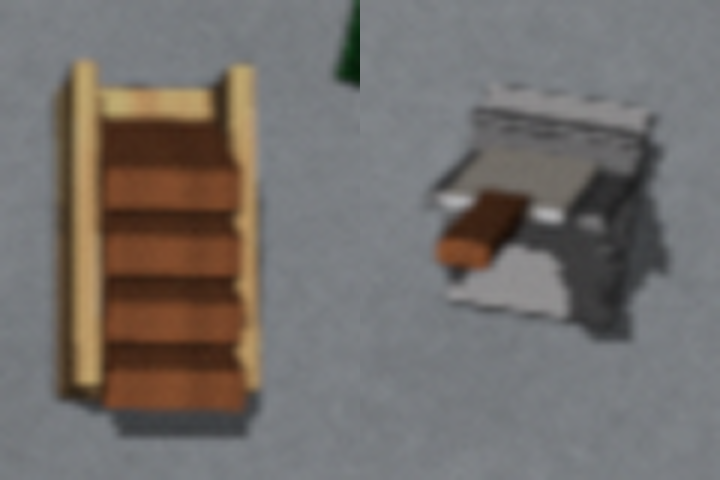

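```bash
cat > h.py <<'E'
from bench import *
import numpy as np,cv2
def ray(n,u,v):
    c=calibration(n);R=np.array(c["R"]);t=np.array(c["t"])
    d=R.T@np.array([(u-c["cx"])/c["fx"],(v-c["cy"])/c["fy"],1.]);return -R.T@t,d
def onz(n,u,v,z):
    o,d=ray(n,u,v);return o+d*(z-o[2])/d[2]
def proj(n,X):
    c=calibration(n);p=np.array(c["R"])@np.array(X,float)+np.array(c["t"])
    return np.array([c["fx"]*p[0]/p[2]+c["cx"],c["fy"]*p[1]/p[2]+c["cy"]])
def tri(u1,u2):
    o1,d1=ray("scene",*u1);o2,d2=ray("top",*u2);d1/=np.linalg.norm(d1);d2/=np.linalg.norm(d2)
    A=np.array([d1,-d2]).T;s=np.linalg.lstsq(A,o2-o1,rcond=None)[0]
    p,q=o1+s[0]*d1,o2+s[1]*d2;return (p+q)/2,np.linalg.norm(p-q)
E
python3 - <<'E'
from h import *
b=cv2.imread("pics/top0.png").astype(int)
for c0,c1 in((329,334),(334,341),(341,348)):
    print(c0,[ (r,int(b[r,c0:c1,2].mean())) for r in range(196,260)])
for r in (205,215,225,235,245): print(r,[(c,*b[r,c,::-1]) for c in range(317,357)])
E
```

```text
329 [(196, 122), (197, 123), (198, 117), (199, 125), (200, 172), (201, 186), (202, 185), (203, 178), (204, 135), (205, 83), (206, 68), (207, 70), (208, 70), (209, 70), (210, 69), (211, 69), (212, 78), (213, 104), (214, 117), (215, 119), (216, 119), (217, 120), (218, 116), (219, 95), (220, 58), (221, 64), (222, 70), (223, 78), (224, 103), (225, 117), (226, 119), (227, 119), (228, 119), (229, 116), (230, 94), (231, 58), (232, 64), (233, 70), (234, 75), (235, 96), (236, 114), (237, 119), (238, 119), (239, 119), (240, 117), (241, 98), (242, 61), (243, 63), (244, 70), (245, 72), (246, 88), (247, 113), (248, 119), (249, 119), (250, 118), (251, 119), (252, 111), (253, 78), (254, 63), (255, 65), (256, 69), (257, 82), (258, 113), (259, 120)]
334 [(196, 122), (197, 123), (198, 120), (199, 130), (200, 173), (201, 183), (202, 183), (203, 175), (204, 136), (205, 83), (206, 66), (207, 68), (208, 68), (209, 70), (210, 70), (211, 70), (212, 79), (213, 104), (214, 121), (215, 125), (216, 124), (217, 124), (218, 122), (219, 101), (220, 63), (221, 65), (222, 71), (223, 77), (224, 102), (225, 121), (226
[... 10494 characters left out ...]
, np.int64(67), np.int64(39), np.int64(24)), (344, np.int64(68), np.int64(41), np.int64(26)), (345, np.int64(69), np.int64(40), np.int64(24)), (346, np.int64(69), np.int64(39), np.int64(23)), (347, np.int64(69), np.int64(40), np.int64(23)), (348, np.int64(67), np.int64(38), np.int64(23)), (349, np.int64(87), np.int64(59), np.int64(37)), (350, np.int64(138), np.int64(107), np.int64(70)), (351, np.int64(173), np.int64(140), np.int64(93)), (352, np.int64(166), np.int64(139), np.int64(100)), (353, np.int64(139), np.int64(125), np.int64(109)), (354, np.int64(124), np.int64(126), np.int64(127)), (355, np.int64(122), np.int64(126), np.int64(131)), (356, np.int64(126), np.int64(128), np.int64(133))]
```

```bash
python3 - <<'E'
from h import *
for nm,rows in (("c331",(212.8,223.8,235.1,246.4)),("c337",(212.8,223.9,235.0,246.3)),("c344",(213.2,224.2,235.5,246.6))):
    u=float(nm[1:]); print(nm,[onz("top",u,r,.1002)[:2].round(4) for r in rows])
for r,l,rr in((205,321.8,352.5),(225,321.9,352.4),(245,322.3,352.8)):
    a=onz("top",l,r,.075);b=onz("top",rr,r,.075);print(a[:2].round(4),b[:2].round(4),np.linalg.norm(a-b).round(4))
a=cv2.imread("pics/scene0.png");b=cv2.imread("pics/top0.png")
def c(i,x,y,w,h,s): return cv2.resize(i[y:y+h,x:x+w],None,fx=s,fy=s,interpolation=cv2.INTER_NEAREST)
z=c(a,328,162,40,48,10);z2=c(b,174,202,40,48,10)
o=np.hstack([z,z2])
for k in range(0,480,50):cv2.putText(o,str(162+k//10),(0,k+10),0,.35,(0,0,255));cv2.putText(o,str(202+k//10),(400,k+10),0,.35,(0,0,255))
for k in range(0,400,50):cv2.putText(o,str(328+k//10),(k,475),0,.35,(0,0,255));cv2.putText(o,str(174+k//10),(400+k,475),0,.35,(0,0,255))
cv2.imwrite("pics/zsp.png",o)
E
```

```text
c331 [array([ 0.5902, -0.2101]), array([ 0.5563, -0.2095]), array([ 0.5219, -0.2089]), array([ 0.4878, -0.2083])]
c337 [array([ 0.5904, -0.2284]), array([ 0.5562, -0.2277]), array([ 0.5224, -0.227 ]), array([ 0.4884, -0.2263])]
c344 [array([ 0.5895, -0.2497]), array([ 0.5556, -0.2489]), array([ 0.5212, -0.2481]), array([ 0.4877, -0.2473])]
[ 0.6193 -0.1859] [ 0.6206 -0.2817] 0.0958
[ 0.5564 -0.1853] [ 0.5576 -0.2796] 0.0943
[ 0.4946 -0.1857] [ 0.4957 -0.2791] 0.0934
```

View pics/zsp.png

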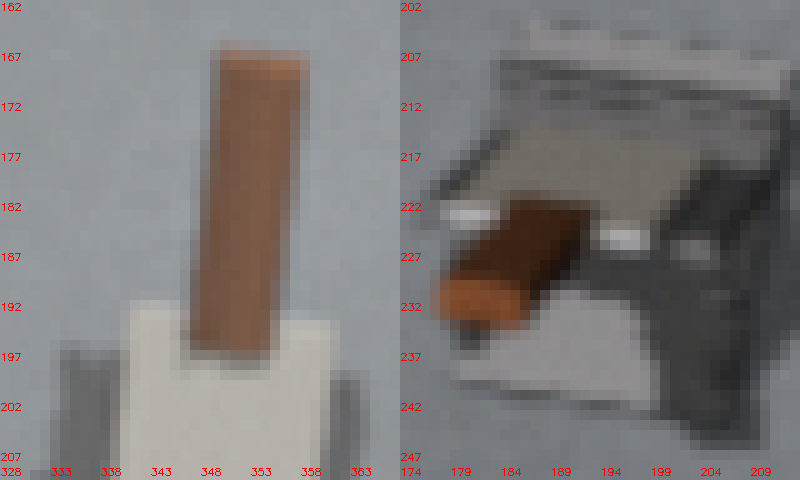

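```bash
python3 - <<'E'
from h import *
E,e1=tri((353.7,167.7),(181.8,232.0)); S,e2=tri((350.75,192.9),(188.1,224.1))
L,e3=tri((340.5,192),(173.5+4.2,222.8)); R,e4=tri((361,193.9),(173.5+25.1,225.5))
print(E.round(4),e1,S.round(4),e2,L.round(4),e3,R.round(4),e4,"width",np.linalg.norm(L-R), np.linalg.norm(E-S))
d=(E-S)/np.linalg.norm(E-S);w=(L-R)/np.linalg.norm(L-R);print(d,w,np.degrees(np.arccos(d[2])),np.degrees(np.arctan2(d[1],d[0])),np.degrees(np.arctan2(w[1],w[0])))
print("E at z=.190",onz("scene",353.7,167.7,.190),onz("top",181.8,232,.190)); print("S z .1175",onz("scene",350.75,192.9,.1175),onz("top",188.1,224.1,.1175))
# rest upstand top edge in scene / rest base corners
for p in ((174+(530-400)/10-.5,202+2.5-.5),):print(onz("top",*p,.03))
E
```

```text
[0.513  0.2218 0.1904] 0.0010509971999698882 [0.5464 0.2172 0.122 ] 0.0005325248849262131 [0.5488 0.2155 0.1347] 0.0583287094399071 [0.5454 0.2178 0.1135] 0.06057097365486989 width 0.021612279074721127 0.07627664118704804
[-0.43784854  0.06071704  0.89699615] [ 0.1583899  -0.1070496   0.98155643] 26.234008250022693 172.1050669345055 -34.053236193453785
E at z=.190 [0.51242893 0.22244295 0.19      ] [0.51308666 0.22138579 0.19      ]
S z .1175 [0.54167329 0.21815591 0.1175    ] [0.54714782 0.21773085 0.1175    ]
[0.62608984 0.24127566 0.03      ]
```

```bash
python3 - <<'E'
from h import *
A,e3=tri((361,193.9),(173.5+4.2,222.8)); B,e4=tri((340.5,192),(173.5+25.1,225.5))
w=A-B;print(A.round(4),e3,B.round(4),e4,np.linalg.norm(w),np.degrees(np.arctan2(w[1],w[0])))
# rest base front edge (top zoom): far ledge line y: (530,25)->(785,65)
for z in (.012,.03):
  p=onz("top",174+13-.5,202+2.5-.5,z);q=onz("top",174+38.5-.5,202+6.3-.5,z);d=p-q;print(z,np.linalg.norm(d),np.degrees(np.arctan2(d[1],d[0])))
# handle base in scene: handle left/right edges -> yaw via axis
E=np.array([.513,.2218,.190]);
for yaw in (-8,-6,-4):
  y=np.radians(yaw); ex=np.array([np.cos(y),np.sin(y),0]); d=-np.sin(np.radians(25))*ex+np.array([0,0,np.cos(np.radians(25))])
  wy=np.array([-np.sin(y),np.cos(y),0])
  print(yaw,[proj(n,E-d*s+wy*k).round(1) for n in("scene","top") for s,k in((90,0),(80,.030),(80,-.030)) for s in [s/1000]])
E
```

```text
[0.5499 0.2474 0.1219] 0.0006730854180282586 [0.5427 0.1869 0.1215] 0.0018631702473594382 0.060918735825919175 83.1934533780132
0.012 0.08359372220808306 82.13859684208832
0.03 0.08249549102688278 82.13859684208829
-8 [array([350.1, 197.2]), array([360.8, 195.1]), array([340.2, 192.9]), array([189.1, 223.4]), array([178.3, 222.8]), array([198.3, 225.8])]
-6 [array([350.6, 197.3]), array([361.2, 194.9]), array([340.6, 193.2]), array([188.6, 223.4]), array([177.9, 223.1]), array([198. , 225.4])]
-4 [array([351. , 197.3]), array([361.6, 194.7]), array([341. , 193.5]), array([188.2, 223.3]), array([177.4, 223.4]), array([197.6, 225.1])]
```

```bash
cat >> h.py <<'E'
from scipy.spatial.transform import Rotation as Ro
def cur():
    s=read_state();w,x,y,z=s["tcp_rot"];return np.array(s["eef_pos"]),Ro.from_quat([x,y,z,w]),s
def toolR(yaw,lean):
    ex=np.array([np.cos(yaw),np.sin(yaw),0]);ez=np.array([0,0,1.])
    z=np.sin(lean)*ex-np.cos(lean)*ez;y=np.cos(lean)*ex+np.sin(lean)*ez
    return Ro.from_matrix(np.array([np.cross(y,z),y,z]).T)
def delta(P,Rt):
    p,R,s=cur();rv=(R.inv()*Rt).as_rotvec();sh=R.inv().apply(np.array(P)-p)
    print("clk",round(s["clock"],2),"p",p.round(4),"F",s["ft_force"].round(1),"w",round(s["width"],4))
    print("turn",rv.round(4),"|deg|",np.degrees(np.linalg.norm(rv)).round(1)," shift now",sh.round(4)," shift after turn",Rt.inv().apply(np.array(P)-p).round(4))
SY=-.131;SL=np.radians(25);RS=toolR(SY,SL);dS=-RS.as_matrix()[:,2]
E0=np.array([.513,.2218,.190]);TG=E0-.029*dS
RY=-.013;RL=np.radians(30);RR=toolR(RY,RL);dR=-RR.as_matrix()[:,2]
E
python3 -c "
from h import *
print(TG,dS);delta(TG+.12*dS,RS)"
```

```text
[0.52515092 0.22019906 0.16371707] [-0.41899717  0.05520478  0.90630779]
clk 0.1 p [0.1594 0.5    0.2528] F [-0.6 -0.   0.8] w 0.0855
turn [-0.3641 -0.3031  1.3695] |deg| 83.0  shift now [-0.3835 -0.1644 -0.0196]  shift after turn [-0.2296  0.3241  0.1294]
```

Emit:
drive_tool:
  targets:
    - [[-0.0405,-0.0337,0.1522],[0,0,0],0.06]
    - [[-0.0405,-0.0337,0.1522],[0,0,0],0.06]
    - [[-0.0405,-0.0337,0.1522],[0,0,0],0.06]
    - [[-0.0405,-0.0337,0.1522],[0,0,0],0.06]
    - [[-0.0405,-0.0337,0.1522],[0,0,0],0.06]
    - [[-0.0405,-0.0337,0.1522],[0,0,0],0.06]
    - [[-0.0405,-0.0337,0.1522],[0,0,0],0.06]
    - [[-0.0405,-0.0337,0.1522],[0,0,0],0.06]
    - [[-0.0405,-0.0337,0.1522],[0,0,0],0.06]
    - [[0,0,0],[0,0,0],0.06]

```text
clock: 1.35
eef_pos: [0.1589, 0.4986, 0.2495]
tcp_rot: [0.168, 0.747, 0.626, 0.144]
ft_force: [-0.8, -0.5, -0.8]
width: 0.0598
```

```bash
python3 -c "
from h import *
delta(TG+.12*dS,RS)"
```

```text
clk 1.35 p [0.1589 0.4986 0.2495] F [-0.8 -0.5 -0.8] w 0.0598
turn [ 0.0095  0.014  -0.0416] |deg| 2.6  shift now [-0.2126  0.3338  0.1328]  shift after turn [-0.2282  0.3258  0.1266]
```

Emit:
drive_tool:
  targets:
    - [[0.0095,0.014,-0.0416],[0,0,0],0.06]
    - [[0,0,0],[-0.0285,0.0407,0.0158],0.06]
    - [[0,0,0],[-0.0285,0.0407,0.0158],0.06]
    - [[0,0,0],[-0.0285,0.0407,0.0158],0.06]
    - [[0,0,0],[-0.0285,0.0407,0.0158],0.06]
    - [[0,0,0],[-0.0285,0.0407,0.0158],0.06]
    - [[0,0,0],[-0.0285,0.0407,0.0158],0.06]
    - [[0,0,0],[-0.0285,0.0407,0.0158],0.06]
    - [[0,0,0],[-0.0285,0.0407,0.0158],0.06]
    - [[0,0,0],[0,0,0],0.06]

```text
clock: 2.6
eef_pos: [0.4897, 0.223, 0.2734]
tcp_rot: [0.162, 0.721, 0.658, 0.143]
ft_force: [0.7, 0.2, -0.2]
width: 0.0601
```

```bash
python3 -c "
from h import *
delta(TG+.12*dS,RS)"
```

```text
clk 2.6 p [0.4897 0.223  0.2734] F [ 0.7  0.2 -0.2] w 0.0601
turn [-0.0011 -0.0095  0.0383] |deg| 2.3  shift now [ 0.0024 -0.0141 -0.0055]  shift after turn [ 0.0018 -0.0142 -0.0056]
```

Emit:
drive_tool:
  targets:
    - [[-0.001,-0.0095,0.0383],[0.002,-0.0142,-0.0056],0.06]
    - [[0,0,0],[0,0,0],0.06]

```text
clock: 2.85
eef_pos: [0.4741, 0.2262, 0.2724]
tcp_rot: [0.163, 0.733, 0.645, 0.142]
ft_force: [0.8, -1.0, 0.7]
width: 0.06
```

```bash
python3 - <<'E'
from h import *
delta(TG+.12*dS,RS);delta(TG,RS)
a=get_image("scene");b=get_image("top")
z=np.hstack([cv2.resize(a[120:220,300:400],None,fx=4,fy=4),cv2.resize(b[170:270,150:250],None,fx=4,fy=4)])
cv2.imwrite("pics/pre.png",z[...,::-1])
E
```

```text
clk 2.85 p [0.4741 0.2262 0.2724] F [ 0.8 -1.   0.7] w 0.06
turn [-0.0005 -0.0006  0.0034] |deg| 0.2  shift now [0.0007 0.0007 0.0002]  shift after turn [0.0007 0.0007 0.0002]
clk 2.85 p [0.4741 0.2262 0.2724] F [ 0.8 -1.   0.7] w 0.06
turn [-0.0005 -0.0006  0.0034] |deg| 0.2  shift now [0.0006 0.0007 0.1202]  shift after turn [0.0007 0.0007 0.1202]
```

View pics/pre.png

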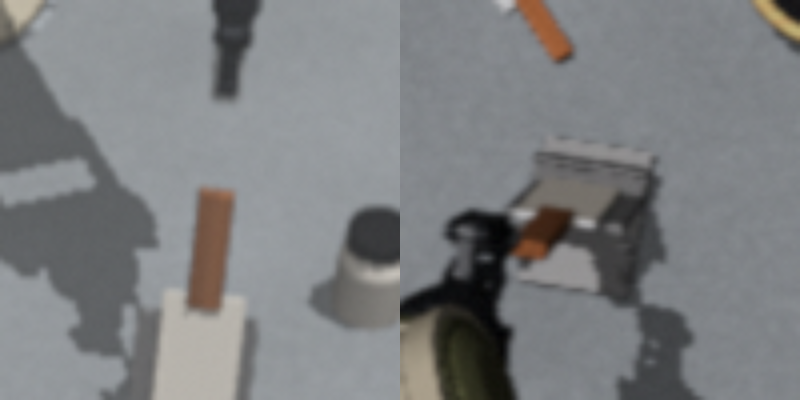

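The gripper sits in line with the handle in both views: fingers at about (357,144) in the scene crop's source, handle end at (354,167). I'll go down along the handle.

Emit:
drive_tool:
  targets:
    - [[0,0,0.003],[0.0005,0.0005,0.03],0.06]
    - [[0,0,0],[0,0,0.03],0.06]
    - [[0,0,0],[0,0,0.03],0.06]
    - [[0,0,0],[0,0,0.028],0.06]
    - [[0,0,0],[0,0,0],0.06]

```text
clock: 3.58
eef_pos: [0.5273, 0.2216, 0.164]
tcp_rot: [0.163, 0.731, 0.647, 0.145]
ft_force: [-0.3, 0.3, 0.2]
width: 0.06
```

```bash
python3 - <<'E'
from h import *
delta(TG,RS)
a=get_image("scene");b=get_image("top")
z=np.hstack([cv2.resize(a[120:220,300:400],None,fx=4,fy=4),cv2.resize(b[170:270,150:250],None,fx=4,fy=4)])
cv2.imwrite("pics/pre2.png",z[...,::-1])
E
```

```text
clk 3.58 p [0.5273 0.2216 0.164 ] F [-0.3  0.3  0.2] w 0.06
turn [ 0.0029 -0.0045  0.0087] |deg| 0.6  shift now [-0.0016 -0.0019 -0.0006]  shift after turn [-0.0016 -0.0019 -0.0006]
```

View pics/pre2.png

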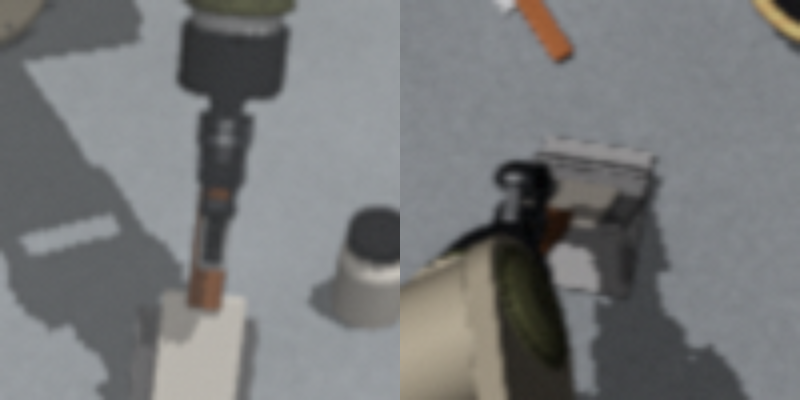

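Emit:
drive_tool:
  targets:
    - [[0.003,-0.0045,0.0087],[-0.0014,-0.0018,0],0.06]
    - [[0,0,0],[0,0,0],0.03]
    - [[0,0,0],[0,0,0],0.02]
    - [[0,0,0],[0,0,0],0.01]
    - [[0,0,0],[0,0,0],0.01]
    - [[0,0,0],[0,0,0],0.0]
    - [[0,0,0],[0,0,0],0.0]
    - [[0,0,0],[0,0,0],0.0]

```text
clock: 4.68
eef_pos: [0.5253, 0.2215, 0.1686]
tcp_rot: [0.164, 0.733, 0.643, 0.146]
ft_force: [-1.1, 0.5, 0.3]
width: 0.0133
```

```bash
python3 - <<'E'
from h import *
delta(TG,RS)
a=get_image("scene");b=get_image("top")
z=np.hstack([cv2.resize(a[120:220,300:400],None,fx=4,fy=4),cv2.resize(b[170:270,150:250],None,fx=4,fy=4)])
cv2.imwrite("pics/grip.png",z[...,::-1])
E
```

```text
clk 4.67 p [0.5253 0.2215 0.1686] F [-1.1  0.5  0.3] w 0.0133
turn [ 0.0064 -0.003  -0.0005] |deg| 0.4  shift now [-0.0013 -0.0021  0.0044]  shift after turn [-0.0013 -0.0021  0.0044]
```

View pics/grip.png

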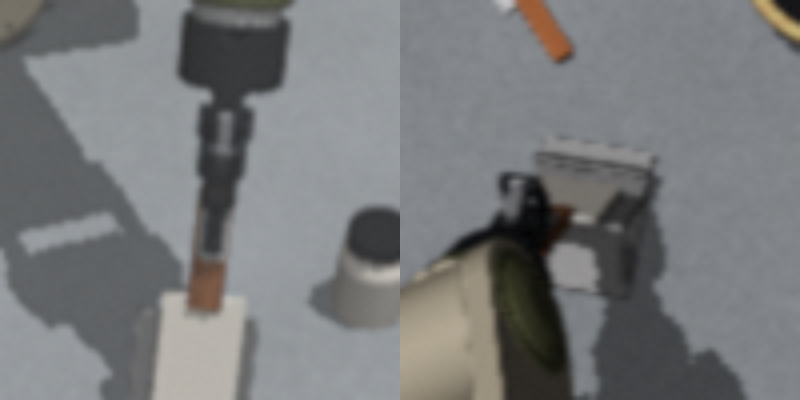

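Emit:
drive_tool:
  targets:
    - [[0,0,0],[0,0,-0.015],0.0]
    - [[0,0,0],[0,0,-0.025],0.0]
    - [[0,0,0],[0,0,-0.03],0.0]
    - [[0,0,0],[0,0,-0.03],0.0]
    - [[0,0,0],[0,0,-0.03],0.0]
    - [[0,0,0],[0,0,0],0.0]

```text
clock: 5.52
eef_pos: [0.4667, 0.2288, 0.2934]
tcp_rot: [0.164, 0.733, 0.643, 0.147]
ft_force: [0.8, 0.2, -1.5]
width: 0.0132
```

```bash
python3 - <<'E'
from h import *
delta(TG+.13*dS,RS)
a=get_image("scene");b=get_image("top")
z=np.hstack([cv2.resize(a[80:220,300:400],None,fx=4,fy=4),cv2.resize(b[150:290,150:250],None,fx=4,fy=4)])
cv2.imwrite("pics/lift.png",z[...,::-1])
E
```

```text
clk 5.53 p [0.4667 0.2288 0.2934] F [ 0.8  0.2 -1.5] w 0.0132
turn [ 0.0083 -0.0047 -0.0006] |deg| 0.5  shift now [-0.0009 -0.0014  0.0124]  shift after turn [-0.0008 -0.0013  0.0124]
```

View pics/lift.png

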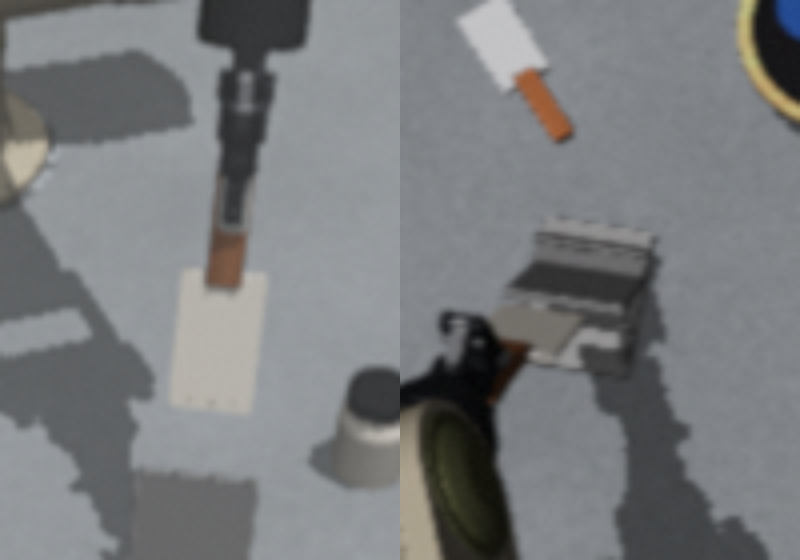

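```bash
cat >> h.py <<'E'
Fm=np.array([.5674,-.233,.030])
def floor(k): return Fm+k*.034*np.array([np.cos(RY),np.sin(RY),0])
LT=.1575
def tgt(k,s,dv=0.,L=LT):   # dv: offset square to the slot (+ toward +x)
    return floor(k)+(s+L)*dR+dv*RR.as_matrix()[:,1]
E
python3 - <<'E'
from h import *
p,R,s=cur();z=R.as_matrix()[:,2];x=R.as_matrix()[:,0]
e=p+LT*z;print("pred edge",e.round(4),proj("scene",e),proj("top",e),[proj("scene",e+k*.03*x).round(1) for k in(-1,1)],[proj("top",e+k*.03*x).round(1) for k in(-1,1)])
print(tri((351.9,181),(184.5,227.8)))
print("cup",onz("top",265,254,.1)," jar",onz("top",142,264,.085))
delta(tgt(0,.13)+[0,0,0],RR); print(tgt(0,.13),[proj(n,tgt(0,.1)) for n in("scene","top")])
E
```

```text
pred edge [0.5333 0.2199 0.148 ] [352.04616912 183.32779972] [185.33132403 227.13861531] [array([341.7, 182.3]), array([362.4, 184.3])] [array([195.6, 228.6]), array([175.1, 225.7])]
(array([0.53031867, 0.22003546, 0.15466504]), np.float64(0.0018549685344381528))
cup [ 0.46292001 -0.01114488  0.1       ]  jar [0.43042466 0.35449967 0.085     ]
clk 5.62 p [0.4667 0.2283 0.2905] F [ 0.1 -0.7 -0.6] w 0.0135
turn [-0.083   0.0522 -0.105 ] |deg| 8.2  shift now [-0.4611  0.0109  0.0167]  shift after turn [-0.4599 -0.0378 -0.0085]
[ 0.42366215 -0.2311313   0.2789823 ] [array([197.98578037, 133.38359742]), array([349.21906098, 258.83138576])]
```

Emit:
drive_tool:
  targets:
    - [[-0.0415,0.026,-0.0525],[0,0,-0.03],0.0]
    - [[-0.0415,0.026,-0.0525],[0,0,-0.03],0.0]
    - [[0,0,0],[0,0,0],0.0]

```text
clock: 6.0
eef_pos: [0.4399, 0.2302, 0.3409]
tcp_rot: [0.183, 0.687, 0.68, 0.179]
ft_force: [0.5, 0.0, -1.3]
width: 0.0134
```

```bash
python3 -c "
from h import *
delta(tgt(0,.18),RR);delta(tgt(0,.13),RR)"
```

```text
clk 6.0 p [0.4399 0.2302 0.3409] F [ 0.5  0.  -1.3] w 0.0134
turn [-0.0054  0.0018  0.0028] |deg| 0.4  shift now [-4.614e-01 -4.110e-02 -4.000e-04]  shift after turn [-0.4615 -0.0398 -0.0015]
clk 6.0 p [0.4399 0.2302 0.3409] F [ 0.5  0.  -1.3] w 0.0134
turn [-0.0054  0.0018  0.0028] |deg| 0.4  shift now [-0.4613 -0.0408  0.0496]  shift after turn [-0.4615 -0.0398  0.0485]
```

Emit:
drive_tool:
  targets:
    - [[-0.005,0.002,0.003],[-0.03,-0.004,0],0.0]
    - [[0,0,0],[-0.05,-0.0044,0],0.0]
    - [[0,0,0],[-0.05,-0.0044,0],0.0]
    - [[0,0,0],[-0.05,-0.0044,0],0.0]
    - [[0,0,0],[-0.05,-0.0044,0],0.0]
    - [[0,0,0],[-0.05,-0.0044,0],0.0]
    - [[0,0,0],[-0.05,-0.0044,0],0.0]
    - [[0,0,0],[-0.05,-0.0044,0],0.0]
    - [[0,0,0],[-0.05,-0.0044,0],0.0]
    - [[0,0,0],[-0.03,-0.003,0],0.0]
    - [[0,0,0],[0,0,0],0.0]

```text
clock: 7.38
eef_pos: [0.3913, -0.248, 0.2969]
tcp_rot: [0.167, 0.699, 0.672, 0.176]
ft_force: [-0.2, 1.1, -1.2]
width: 0.0134
```

```bash
python3 -c "
from h import *
delta(tgt(0,.13),RR)"
```

```text
clk 7.38 p [ 0.3913 -0.248   0.2969] F [-0.2  1.1 -1.2] w 0.0134
turn [-0.0335 -0.0079 -0.0284] |deg| 2.6  shift now [0.0176 0.0194 0.0311]  shift after turn [0.0173 0.0188 0.0316]
```

Emit:
drive_tool:
  targets:
    - [[-0.0335,-0.0079,-0.0284],[0.0173,0.019,0.02],0.0]
    - [[0,0,0],[0,0,0],0.0]

```text
clock: 7.62
eef_pos: [0.4183, -0.2307, 0.2855]
tcp_rot: [0.182, 0.689, 0.678, 0.182]
ft_force: [-0.0, 0.0, -0.9]
width: 0.0133
```

```bash
python3 - <<'E'
from h import *
delta(tgt(0,.13),RR)
a=get_image("scene");b=get_image("top")
z=np.hstack([cv2.resize(a[130:250,150:250],None,fx=4,fy=4,interpolation=cv2.INTER_CUBIC),cv2.resize(b[160:280,290:390],None,fx=4,fy=4,interpolation=cv2.INTER_CUBIC)])
cv2.imwrite("pics/hov.png",z[...,::-1])
p,R,s=cur();zz=R.as_matrix()[:,2];x=R.as_matrix()[:,0]
e=p+LT*zz;print("pred edge",e.round(4),[((proj("scene",e+k*.03*x)-[150,130]+.5)*4).round(0) for k in(-1,1)],[((proj("top",e+k*.03*x)-[290,160]+.5)*4+[400,0]).round(0) for k in(-1,1)])
E
```

```text
clk 7.62 p [ 0.4183 -0.2307  0.2855] F [-0.   0.  -0.9] w 0.0133
turn [-0.0034 -0.003  -0.0047] |deg| 0.4  shift now [-0.0003  0.0014  0.0084]  shift after turn [-0.0003  0.0014  0.0084]
pred edge [ 0.4963 -0.2328  0.1502] [array([159., 173.]), array([238., 174.])] [array([652., 330.]), array([569., 327.])]
```

View pics/hov.png

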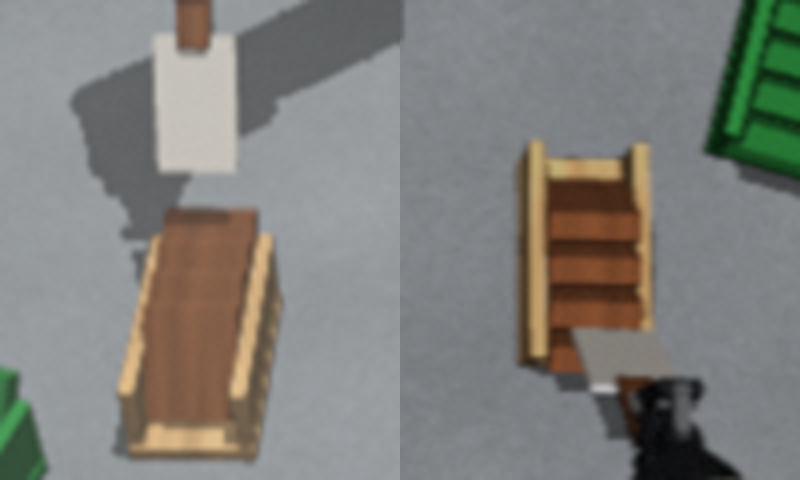

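Predicted and seen blade edges agree to within about 0.5 px: scene crop row 172 and top crop row 328. I'll go down to just below the top of the middle slot's −x slat.

Emit:
drive_tool:
  targets:
    - [[-0.003,-0.003,-0.005],[0.001,0.0044,0.015],0.0]
    - [[0,0,0],[0,0,0.015],0.0]
    - [[0,0,0],[0,0,0],0.0]

```text
clock: 8.1
eef_pos: [0.4365, -0.2316, 0.2627]
tcp_rot: [0.185, 0.688, 0.678, 0.181]
ft_force: [-0.3, -0.0, -1.0]
width: 0.0132
```

```bash
python3 -c "
from h import *
delta(tgt(0,.078,.003),RR)"
```

```text
clk 8.1 p [ 0.4365 -0.2316  0.2627] F [-0.3 -0.  -1. ] w 0.0132
turn [-0.0003  0.0033 -0.0009] |deg| 0.2  shift now [0.0004 0.0001 0.0315]  shift after turn [0.0003 0.     0.0315]
```

Emit:
drive_tool:
  targets:
    - [[0,0.003,0],[0,0,0.015],0.0]
    - [[0,0,0],[0,0,0.015],0.0]
    - [[0,0,0],[0,0,0],0.0]

```text
clock: 8.48
eef_pos: [0.452, -0.2322, 0.2356]
tcp_rot: [0.184, 0.688, 0.678, 0.182]
ft_force: [-0.3, -0.1, -1.7]
width: 0.013
```

```bash
python3 - <<'E'
from h import *
delta(tgt(0,.078,.003),RR)
a=get_image("scene");b=get_image("top")
z=np.hstack([cv2.resize(a[130:250,150:250],None,fx=4,fy=4,interpolation=cv2.INTER_CUBIC),cv2.resize(b[160:280,290:390],None,fx=4,fy=4,interpolation=cv2.INTER_CUBIC)])
cv2.imwrite("pics/m1.png",z[...,::-1])
E
```

```text
clk 8.47 p [ 0.452  -0.2322  0.2356] F [-0.3 -0.1 -1.7] w 0.013
turn [-0.0001  0.001  -0.0015] |deg| 0.1  shift now [0.0007 0.0001 0.0003]  shift after turn [0.0007 0.0001 0.0003]
```

View pics/m1.png

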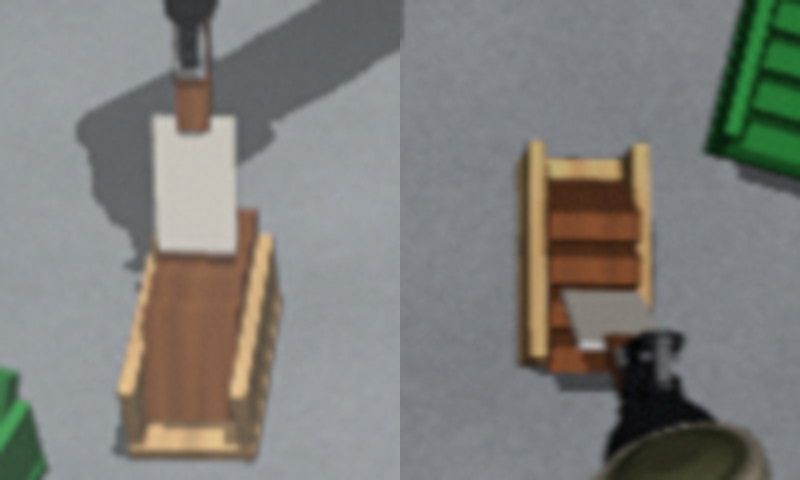

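```bash
python3 - <<'E'
from h import *
b=get_image("top");a=get_image("scene")
z=np.hstack([cv2.resize(a[174:206,178:218],None,fx=10,fy=10,interpolation=cv2.INTER_NEAREST),cv2.resize(b[222:254,320:360],None,fx=10,fy=10,interpolation=cv2.INTER_NEAREST)])[...,::-1].copy()
p,R,s=cur();zz=R.as_matrix()[:,2];x=R.as_matrix()[:,0];e=p+LT*zz
for k in(-.029,.029,0):
  for n,o,ox in(("scene",[178,174],0),("top",[320,222],400)):
    q=((proj(n,e+k*x)-o+.5)*10+[ox,0]).astype(int);cv2.circle(z,tuple(int(v) for v in q),3,(0,0,255),-1)
cv2.imwrite("pics/m2.png",z)
E
```

```text
(no output)
```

View pics/m2.png

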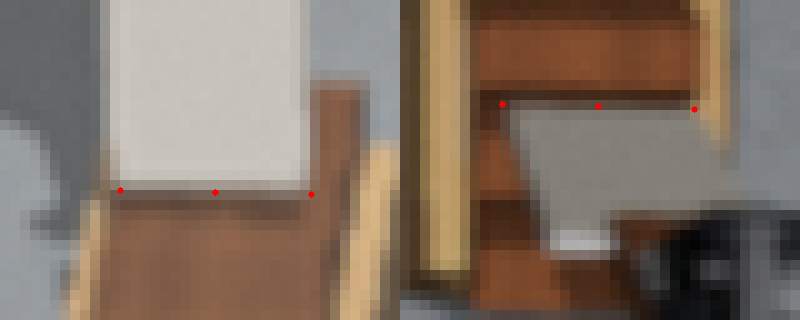

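The blade sits about 4 mm to −y of the slot centre (top crop: edge 510–703 against slats 470–695). I'll correct that, then feel for the −x slat's face.

Emit:
drive_tool:
  targets:
    - [[0,0,-0.0015],[0.004,0,0],0.0]
    - [[0,0,0],[0.0005,-0.0015,0],0.0]
    - [[0,0,0],[0,-0.0015,0],0.0]
    - [[0,0,0],[0,0,0],0.0]

```text
clock: 9.18
eef_pos: [0.4492, -0.2279, 0.2363]
tcp_rot: [0.187, 0.687, 0.678, 0.181]
ft_force: [0.1, 0.2, -0.8]
width: 0.0133
```

```bash
python3 -c "
from h import *
delta(tgt(0,.078,0),RR)"
```

```text
clk 9.18 p [ 0.4492 -0.2279  0.2363] F [ 0.1  0.2 -0.8] w 0.0133
turn [0.0026 0.0041 0.0013] |deg| 0.3  shift now [-0.0035 -0.0007  0.0024]  shift after turn [-0.0036 -0.0007  0.0023]
```

Emit:
drive_tool:
  targets:
    - [[0.002,0.004,0.001],[0,-0.0015,0.002],0.0]
    - [[0,0,0],[0,-0.001,0],0.0]

```text
clock: 9.43
eef_pos: [0.4481, -0.228, 0.2333]
tcp_rot: [0.185, 0.687, 0.678, 0.182]
ft_force: [2.1, 0.0, -1.3]
width: 0.0135
```

Emit:
drive_tool:
  targets:
    - [[0,0,0],[0,-0.001,0],0.0]

```text
clock: 9.55
eef_pos: [0.4475, -0.2281, 0.233]
tcp_rot: [0.185, 0.687, 0.678, 0.183]
ft_force: [3.5, -0.1, -0.9]
width: 0.0131
```

```bash
python3 -c "
from h import *
delta(tgt(0,.078,0),RR)"
```

```text
clk 9.55 p [ 0.4475 -0.2281  0.233 ] F [ 3.5 -0.1 -0.9] w 0.0131
turn [ 0.0021  0.0001 -0.0002] |deg| 0.1  shift now [-0.0034  0.0023  0.0003]  shift after turn [-0.0034  0.0023  0.0003]
```

Contact: 3.5 N against the slat, starting around dv −0.9 mm, so the slot centre lies at about +1.8 mm. I'll centre there and go down.

Emit:
drive_tool:
  targets:
    - [[0.002,0,0],[0,0.0041,0],0.0]
    - [[0,0,0],[0,0,0.006],0.0]
    - [[0,0,0],[0,0,0.006],0.0]
    - [[0,0,0],[0,0,0],0.0]

```text
clock: 10.05
eef_pos: [0.4573, -0.2281, 0.2235]
tcp_rot: [0.183, 0.688, 0.679, 0.181]
ft_force: [0.3, 0.1, -1.7]
width: 0.0132
```

```bash
python3 -c "
from h import *
delta(tgt(0,.055,.0018),RR)"
```

```text
clk 10.05 p [ 0.4573 -0.2281  0.2235] F [ 0.3  0.1 -1.7] w 0.0132
turn [-0.0017 -0.0004 -0.0001] |deg| 0.1  shift now [-0.0034  0.0004  0.0101]  shift after turn [-0.0034  0.0004  0.0101]
```

Emit:
drive_tool:
  targets:
    - [[-0.001,0,0],[0,0.0004,0.006],0.0]
    - [[0,0,0],[0,0,0.006],0.0]
    - [[0,0,0],[0,0,0.006],0.0]
    - [[0,0,0],[0,0,0],0.0]

```text
clock: 10.55
eef_pos: [0.4673, -0.2282, 0.2067]
tcp_rot: [0.184, 0.688, 0.679, 0.182]
ft_force: [0.5, -0.4, -1.2]
width: 0.0131
```

```bash
python3 -c "
from h import *
delta(tgt(0,.045,.0018),RR)"
```

```text
clk 10.55 p [ 0.4673 -0.2282  0.2067] F [ 0.5 -0.4 -1.2] w 0.0131
turn [-0.0012 -0.0007 -0.0002] |deg| 0.1  shift now [-0.0035  0.0002  0.0006]  shift after turn [-0.0035  0.0002  0.0006]
```

Emit:
drive_tool:
  targets:
    - [[-0.001,0,0],[0,0,0.005],0.0]
    - [[0,0,0],[0,0,0.003],0.0]
    - [[0,0,0],[0,0,0.003],0.0]

```text
clock: 10.92
eef_pos: [0.4731, -0.2284, 0.1968]
tcp_rot: [0.184, 0.687, 0.679, 0.182]
ft_force: [0.6, 0.0, -1.9]
width: 0.0136
```

Emit:
drive_tool:
  targets:
    - [[0,0,0],[0,0,0.003],0.0]
    - [[0,0,0],[0,0,0.003],0.0]

```text
clock: 11.18
eef_pos: [0.4764, -0.2284, 0.1913]
tcp_rot: [0.184, 0.687, 0.679, 0.182]
ft_force: [-0.2, 0.2, -1.2]
width: 0.0131
```

```bash
python3 -c "
from h import *
delta(tgt(0,.030,.0018),RR)"
```

```text
clk 11.18 p [ 0.4764 -0.2284  0.1913] F [-0.2  0.2 -1.2] w 0.0131
turn [ 0.0004 -0.0001 -0.    ] |deg| 0.0  shift now [-0.0034  0.     -0.0022]  shift after turn [-0.0034  0.     -0.0022]
```

No force at s≈28 mm, already below the resin level of 35 mm. I'll continue.

Emit:
drive_tool:
  targets:
    - [[0,0,0],[0,0,0.005],0.0]
    - [[0,0,0],[0,0,0.005],0.0]
    - [[0,0,0],[0,0,0.005],0.0]

```text
clock: 11.55
eef_pos: [0.4844, -0.2286, 0.1775]
tcp_rot: [0.184, 0.687, 0.678, 0.182]
ft_force: [0.2, -0.4, -1.4]
width: 0.0132
```

```bash
python3 -c "
from h import *
delta(tgt(0,.0,.0018),RR)"
```

```text
clk 11.55 p [ 0.4844 -0.2286  0.1775] F [ 0.2 -0.4 -1.4] w 0.0132
turn [ 0.0005 -0.     -0.0001] |deg| 0.0  shift now [-0.0034 -0.      0.0118]  shift after turn [-0.0034 -0.      0.0118]
```

Emit:
drive_tool:
  targets:
    - [[0,0,0],[0,0,0.004],0.0]
    - [[0,0,0],[0,0,0.003],0.0]

```text
clock: 11.8
eef_pos: [0.4882, -0.2285, 0.1707]
tcp_rot: [0.184, 0.687, 0.679, 0.182]
ft_force: [0.6, -0.0, -1.6]
width: 0.0134
```

Emit:
drive_tool:
  targets:
    - [[0,0,0],[0,0,0.002],0.0]
    - [[0,0,0],[0,0,0.002],0.0]

```text
clock: 12.05
eef_pos: [0.4904, -0.2286, 0.1671]
tcp_rot: [0.184, 0.687, 0.679, 0.182]
ft_force: [-0.6, -0.1, -0.8]
width: 0.0137
```

```bash
python3 -c "
from h import *
delta(tgt(0,.0,.0018),RR)"
```

```text
clk 12.05 p [ 0.4904 -0.2286  0.1671] F [-0.6 -0.1 -0.8] w 0.0137
turn [ 0.0003 -0.0003 -0.0001] |deg| 0.0  shift now [-0.0034  0.     -0.0002]  shift after turn [-0.0034  0.     -0.0002]
```

Emit:
drive_tool:
  targets:
    - [[0,0,0],[0,0,0.002],0.0]
    - [[0,0,0],[0,0,0.002],0.0]

```text
clock: 12.3
eef_pos: [0.4923, -0.2298, 0.1666]
tcp_rot: [0.186, 0.686, 0.679, 0.181]
ft_force: [-32.4, 3.5, 37.4]
width: 0.0134
```

Emit:
drive_tool:
  targets:
    - [[0,0,0],[0,0,0.002],0.0]

```text
clock: 12.42
eef_pos: [0.4927, -0.2301, 0.1668]
tcp_rot: [0.187, 0.686, 0.68, 0.181]
ft_force: [-32.4, 3.4, 32.6]
width: 0.0133
```

```bash
python3 - <<'E'
from h import *
delta(tgt(0,.0,.0018),RR)
a=get_image("scene");b=get_image("top")
z=np.hstack([cv2.resize(a[130:250,150:250],None,fx=4,fy=4,interpolation=cv2.INTER_CUBIC),cv2.resize(b[160:280,290:390],None,fx=4,fy=4,interpolation=cv2.INTER_CUBIC)])
cv2.imwrite("pics/m5.png",z[...,::-1])
E
```

```text
clk 12.43 p [ 0.4927 -0.2301  0.1668] F [-32.4   3.4  32.6] w 0.0133
turn [0.0029 0.0031 0.0054] |deg| 0.4  shift now [-0.0019 -0.0019 -0.0016]  shift after turn [-0.0019 -0.0019 -0.0016]
```

View pics/m5.png

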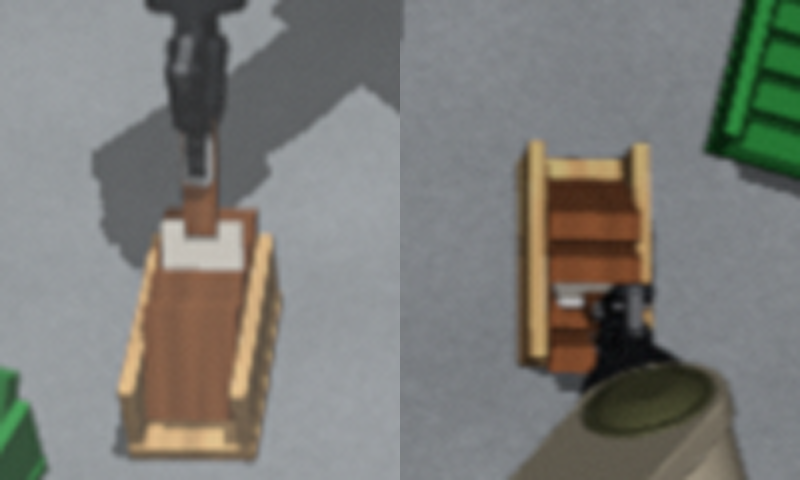

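```bash
python3 - <<'E'
from h import *
p,R,s=cur()
f=floor(0)+[0,.002,0]+.0018*RR.as_matrix()[:,1];x=RR.as_matrix()[:,0]
for h in(.102,.182):print(h,[((proj("scene",f+h*dR+k*x)-[150,130]+.5)*4).round(0) for k in(-.03,.03)],[((proj("top",f+h*dR+k*x)-[290,160]+.5)*4+[400,0]).round(0) for k in(-.03,.03)])
a=get_image("scene")
z=cv2.resize(a[160:205,180:220],None,fx=12,fy=12,interpolation=cv2.INTER_NEAREST)[...,::-1].copy()
for h,w in((.102,.03),(.102,-.03),(.097,.03),(.097,-.03),(.107,.03),(.107,-.03)):
    q=(proj("scene",f+h*dR+w*x)-[180,160]+.5)*12;cv2.circle(z,tuple(int(v) for v in q),2,(0,0,255),-1)
cv2.imwrite("pics/m6.png",z)
E
```

```text
0.102 [array([163., 223.]), array([242., 224.])] [array([639., 306.]), array([559., 304.])]
0.182 [array([159., 117.]), array([240., 119.])] [array([660., 349.]), array([574., 347.])]
```

View pics/m6.png

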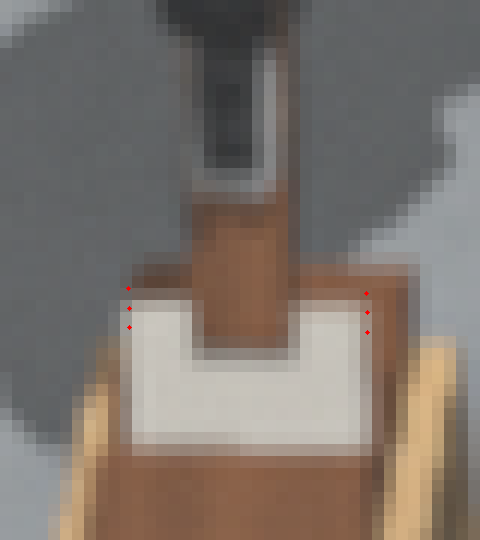

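Seated: the TCP stopped at s≈0 with 46 N along the slot. The shoulder corners in the scene crop, at (130,300) and (370,308), are within about 2 mm of where they should be for a home blade. I'll ease the load with a short press.

Emit:
drive_tool:
  targets:
    - [[0.002,0.002,0.003],[0,-0.001,0],0.0]
    - [[0,0,0],[0,0,0],0.0]

```text
clock: 12.82
eef_pos: [0.4914, -0.23, 0.1669]
tcp_rot: [0.185, 0.687, 0.679, 0.181]
ft_force: [-0.2, 0.5, -1.2]
width: 0.0135
```

```bash
python3 -c "
from h import *
delta(tgt(0,.0,.0018),RR);print(cur()[2]['ft_torque'])"
```

```text
clk 12.82 p [ 0.4914 -0.23    0.1669] F [-0.2  0.5 -1.2] w 0.0135
turn [0.0011 0.0013 0.0026] |deg| 0.2  shift now [-0.002  -0.0008 -0.0009]  shift after turn [-0.002  -0.0008 -0.0009]
[-0.01765645  0.3269149  -0.04621005]
```

Emit:
drive_tool:
  targets:
    - [[0,0,0],[0,-0.0003,0.0012],0.0]
    - [[0,0,0],[0,0,0.0008],0.0]

```text
clock: 13.08
eef_pos: [0.4921, -0.2305, 0.1666]
tcp_rot: [0.186, 0.686, 0.68, 0.181]
ft_force: [-20.9, 3.0, 18.8]
width: 0.0135
```

```bash
python3 -c "
from h import *
delta(tgt(0,.0,.0018),RR);print(cur()[2]['ft_torque'])"
```

```text
clk 13.07 p [ 0.4921 -0.2305  0.1666] F [-20.9   3.   18.8] w 0.0135
turn [0.002  0.0023 0.0049] |deg| 0.3  shift now [-0.0015 -0.0012 -0.0015]  shift after turn [-0.0015 -0.0012 -0.0015]
[0.74209019 2.06418216 0.38812977]
```

Emit:
drive_tool:
  targets:
    - [[0.001,0.001,0.002],[0,-0.0008,0],0.0]
    - [[0,0,0],[0,0,0],0.0]
    - [[0,0,0],[0,0,0],0.02]
    - [[0,0,0],[0,0,0],0.03]
    - [[0,0,0],[0,0,0],0.05]
    - [[0,0,0],[0,0,0],0.05]
    - [[0,0,0],[0,0,0],0.05]

```text
clock: 13.95
eef_pos: [0.4919, -0.2306, 0.1662]
tcp_rot: [0.186, 0.686, 0.679, 0.182]
ft_force: [0.3, 0.5, -0.6]
width: 0.0498
```

```bash
python3 - <<'E'
from h import *
delta(tgt(0,.0,.0018),RR)
a=get_image("scene");b=get_image("top")
z=np.hstack([cv2.resize(a[130:250,150:250],None,fx=4,fy=4,interpolation=cv2.INTER_CUBIC),cv2.resize(b[160:280,290:390],None,fx=4,fy=4,interpolation=cv2.INTER_CUBIC)])
cv2.imwrite("pics/r1.png",z[...,::-1])
E
```

```text
clk 13.95 p [ 0.4919 -0.2306  0.1662] F [ 0.3  0.5 -0.6] w 0.0498
turn [0.0017 0.0015 0.0031] |deg| 0.2  shift now [-0.0014 -0.0009 -0.0018]  shift after turn [-0.0014 -0.0009 -0.0018]
```

View pics/r1.png

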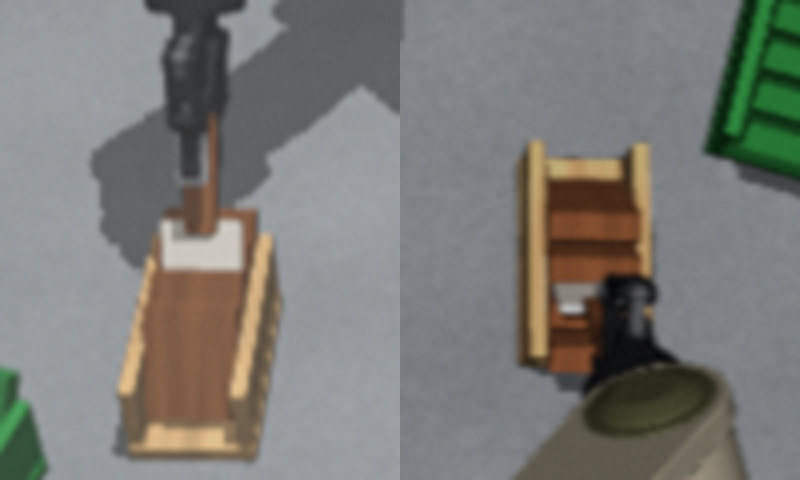

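Released. The spreader stands in the slot, with its handle settled slightly towards −x. I'll withdraw along the tool axis.

Emit:
drive_tool:
  targets:
    - [[0,0,0],[0,0,-0.015],0.055]
    - [[0,0,0],[0,0,-0.025],0.055]
    - [[0,0,0],[0,0,-0.03],0.055]
    - [[0,0,0],[0,0,-0.04],0.055]
    - [[0,0,0],[0,0,-0.04],0.055]
    - [[0,0,0],[0,0,-0.03],0.055]
    - [[0,0,0],[0,0,0],0.055]

```text
clock: 14.92
eef_pos: [0.3962, -0.2283, 0.3314]
tcp_rot: [0.188, 0.686, 0.679, 0.18]
ft_force: [-0.1, 0.2, -0.1]
width: 0.055
```

```bash
python3 - <<'E'
from h import *
delta(tgt(0,.16,.0018),RR)
a=get_image("scene");b=get_image("top")
z=np.hstack([cv2.resize(a[130:250,150:250],None,fx=4,fy=4,interpolation=cv2.INTER_CUBIC),cv2.resize(b[160:280,290:390],None,fx=4,fy=4,interpolation=cv2.INTER_CUBIC)])
cv2.imwrite("pics/f1.png",z[...,::-1]);cv2.imwrite("pics/f1full.png",np.hstack([cv2.resize(a,(400,300)),cv2.resize(b,(400,300))])[...,::-1])
E
```

```text
clk 14.93 p [ 0.3962 -0.2283  0.3314] F [-0.1  0.2 -0.1] w 0.055
turn [0.0018 0.007  0.0043] |deg| 0.5  shift now [-0.0022 -0.0006  0.0292]  shift after turn [-0.0025 -0.0006  0.0291]
```

View pics/f1.png

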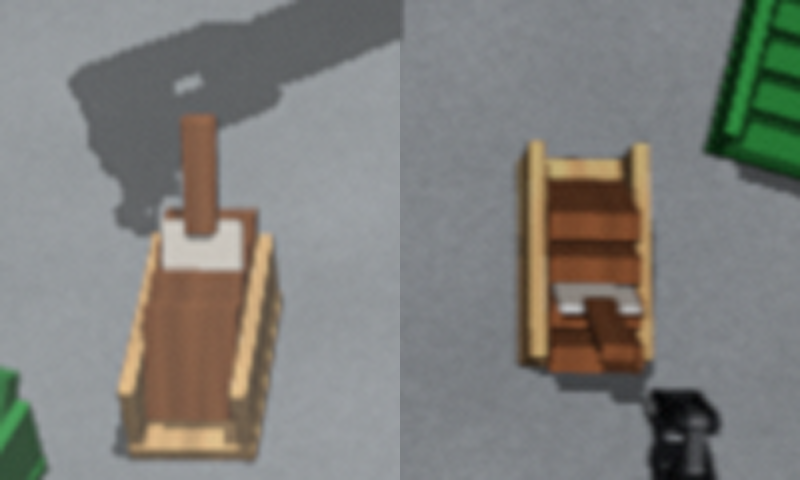

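View pics/f1full.png

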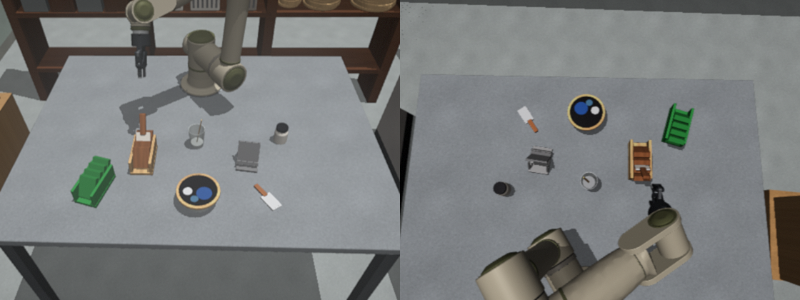

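Emit:
drive_tool:
  targets:
    - [[0,0,0],[0,0,-0.01],0.055]
    - [[0,0,0],[0,0,0],0.055]
    - [[0,0,0],[0,0,0],0.055]
    - [[0,0,0],[0,0,0],0.055]

```text
clock: 15.52
eef_pos: [0.3915, -0.2271, 0.3359]
tcp_rot: [0.183, 0.687, 0.68, 0.181]
ft_force: [-0.3, -0.1, 0.1]
width: 0.0549
```

```bash
python3 - <<'E'
from h import *
a=get_image("scene");b=get_image("top")
z0=cv2.imread("pics/f1.png")[...,::-1][:,:400]
z=cv2.resize(a[130:250,150:250],None,fx=4,fy=4,interpolation=cv2.INTER_CUBIC)
print("motion diff on tool",np.abs(z.astype(int)-z0)[110:290,150:260].mean().round(2))
# end of handle: top rows
P,e=tri((150+199/4-.5,130+117.5/4-.5),(290+(620-400)/4-.5,160+356/4-.5));print(P.round(4),e)
r=RR.as_matrix();q=P-floor(0);print("along",(q@dR).round(4),"perp",(q@r[:,1]).round(4),"y",(q@r[:,0]).round(4))
job_done();print(read_state()["clock"])
E
```

```text
motion diff on tool 1.37
[ 0.4729 -0.2319  0.1848] 0.0012438690433052317
along 0.1814 perp -0.0044 y -0.0001
the job is handed in; nothing more can be done
the job is handed in; nothing more can be done
```

The spreader is standing in the rack's middle slot with its blade on the floor, and I handed the job in at about 15.6 s. The middle slot was the first one I tried; I did not test the other two.

- **Insertion:** I gripped the handle, lifted the spreader off the rest and carried it over the cup. I found the slot by touching its −x slat at 3.5 N, then slid the blade down. It met no resistance at the resin level of 35 mm and stopped firmly at the floor depth. The press there was about 46–50 N at the wrist, against the 120 N limit. A second, lighter press met the floor again before I let go.
- **Final checks:** The handle's end measured 181.4 mm up the slot from the floor point, against 182 mm for a blade fully home. The handle leans about 4 mm towards −x, which fits the play in the slot. Two pictures about 0.6 s apart showed no clear movement, and the gripper was clear with about zero force. The cup, jar and panel look unmoved by eye.
- **Disagreement:** While I still held the spreader, the blade's shoulder corners appeared 1–2 mm higher in the scene view than expected, the left slightly more than the right. That is about the accuracy of the cameras.

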